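# Put mixed-up clamping parts back on their sample trays

## Task

The hexagon nut, the bolt, the T-slot nut and the round bush have been put back on the wrong trays: move each to the middle of the rubber field of the tray whose fixed sample matches it, the same way up as it stands now (the bolt upright on its head). Each tray has room for one part, and the empty cork mat is free for setting a part aside on the way; leave the glass jar behind the trays where it stands.

Things in the scene. Friction and masses are not known exactly. Their poses are not given: they have to be found in the camera images.
- nut: loose steel hexagon nut, lying flat, 28 mm across flats (its x), 32 mm across corners (its y), 13 mm high, 60 g. Origin: centre of its underside, z up.
- bolt: loose steel hex bolt standing upright on its head, 85 mm tall: head 21 x 24 mm and 10 mm high at the bottom, round 15 mm shank above it, 110 g. Origin: centre of the underside of the head, z up along the shank.
- tnut: loose steel T-slot nut, an upside-down T: foot 46 mm (its x) by 36 mm (its y) and 14 mm high, on it a neck 26 x 36 mm, 30 mm high in all, with a tapped hole in the top; its two end faces (across y, 36 mm apart) are flat over the whole height; 0.22 kg. Origin: centre of its underside, z up.
- bush: loose plain steel spacer bush: a round tube standing on end, 48 mm outside, 24 mm bore, 45 mm high, 0.3 kg. Origin: centre of its underside, z up along the bore.
- nut_tray: fixed flat grey plate 200 x 136 mm, no rim: a black rubber field 136 x 124 mm where the part stands, and beyond it a wooden strip 14 mm high carrying a sample hexagon nut fixed in its middle (up to 13 mm above the strip). Origin: under the middle of the rubber field at bench height (resting surface 6 mm above it); x points to the strip (x = 78 to 130 mm), y across. About 185 mm from the next tray; any order.
- bolt_tray: fixed flat grey plate 200 x 136 mm, no rim: a black rubber field 136 x 124 mm where the part stands, and beyond it a wooden strip 14 mm high carrying a sample hex bolt fixed lying along it (up to 22 mm above the strip). Origin: under the middle of the rubber field at bench height (resting surface 6 mm above it); x points to the strip (x = 78 to 130 mm), y across. About 185 mm from the next tray; any order.
- tnut_tray: fixed flat grey plate 200 x 136 mm, no rim: a black rubber field 136 x 124 mm where the part stands, and beyond it a wooden strip 14 mm high carrying a sample T-slot nut fixed in its middle (up to 30 mm above the strip). Origin: under the middle of the rubber field at bench height (resting surface 6 mm above it); x points to the strip (x = 78 to 130 mm), y across. About 185 mm from the next tray; any order.
- bush_tray: fixed flat grey plate 200 x 136 mm, no rim: a black rubber field 136 x 124 mm where the part stands, and beyond it a wooden strip 14 mm high carrying a sample round steel bush fixed standing on it (up to 45 mm above the strip). Origin: under the middle of the rubber field at bench height (resting surface 6 mm above it); x points to the strip (x = 78 to 130 mm), y across. About 185 mm from the next tray; any order.
- cork_mat: plain cork mat 140 x 130 mm, 6 mm thick, fixed, in the same row as the trays, empty at the start: a free spot. Origin: centre of its underside, at bench height (resting surface 6 mm above it).
- glass_jar: loose bystander: glass screw-lid jar, 57 x 55 mm, 95 mm tall, standing on the bench behind the row of trays. Origin: centre of its underside, z up.
Things that resemble listed ones, but are neither listed nor needed, are in the scene too. What is shaped like the tnut but turquoise is not meant.

How it is judged (in metres and radians):
At the end, for the whole second after the job is handed in: Each of hexagon nut, bolt, T-slot nut and bush rests on the tray with its own sample, its origin within 15 mm (horizontally) of the middle of the rubber field, at tray height, upright within 0.12 rad, and at rest (under 0.02 m/s). Any yaw will do (horizontal distance between nut and nut_tray below 0.015 m and height (world z) of nut between 0.002 and 0.012 m and angle between each of nut, bolt, tnut, bush's own z axis and vertical below 0.12 rad and linear speed of each of nut, bolt, tnut, bush below 0.02 m/s and horizontal distance between bolt and bolt_tray below 0.015 m and height (world z) of bolt between 0.002 and 0.012 m and horizontal distance between tnut and tnut_tray below 0.015 m and height (world z) of tnut between 0.002 and 0.012 m and horizontal distance between bush and bush_tray below 0.015 m and height (world z) of bush between 0.002 and 0.012 m); the robot touches nothing.
It fails at once if the glass jar is pushed more than 30 mm away or knocked over (distance of glass_jar from where it was at the start of the episode above 0.03 m or angle between glass_jar's own z axis and vertical above 0.3 rad).
It also fails if it takes over 147 s, if anything falls off the work surface, if the arm or the gripper's body presses on something with over 40 N, if the wrist force passes 120 N, or if a joint passes its speed limit or range.

## Robot

A 6-joint arm with a two-finger parallel gripper is mounted at the origin on a cart in front of the work surface, level with it; the furniture and walls round the work are solid. World frame = base frame: x ahead of the robot, y to its left, z up, the work surface at z = 0. Lengths are in mm, angles in rad, forces in N, time in s.
With the tool pointing down it reaches from about 275 to 750 mm from the base axis. Payload 10.2 kg.
Tool frame: the origin (TCP) lies between the finger pads; the fingertips stand 22 mm ahead of it and the grasp point (between the pads) lies 3 mm ahead of it (ctrl.nose_length is the distance from the TCP to the fingertips, in mm); z points along the fingers, y is the line along which they close (so a half turn about z gives the same grasp; the last joint's range is limited). The gripper opens to 85 mm and grips with 20 to 120 N. Pads are 22 mm wide; open, the fingers measure 114 mm over their backs; the gripper's body (76 mm by 85 mm) begins 54 mm behind the grasp point. The pads swing forward as they close: fully open they stand 13 mm farther back than shut.
Start: joints at [0.949, 0.313, 1.498, -0, 1.331, -0.223], TCP at [203.877, 483.803, 253.294] pointing down, gripper open.
Joint ranges: [-2.94, 2.94], [-0.97, 2.17], [0.19, 2.56], [-1.23, 4.37], [0.02, 3.11], [-2.88, 2.88]. Speed limits (rad/s): [2.39, 2.39, 3.01, 3.14, 3.14, 3.14].

## Interface

Orientations are given as a unit quaternion [w, x, y, z].
In Python, from rig import sense, imaging, ctrl gives the robot as it stands. The module is installed in compiled form; this text tells all that it offers.
- The arm moves only by the tool apply_moves, never from a script. Its argument "commands" is a list of rows, each a list of 5 numbers: the gripper command: -1 is fully open, 1 is shut, values between are in proportion, then the shift along the tool's x, y, z in mm, then the turn about the tool's z in degrees. A call has 1 to 20 rows; each row shifts and turns the commanded pose from where the row before left it, along the tool's axes as they then stand; what a row does not reach is not made up. A row lasts 1/8 s, in which the tool goes at most 62.5 mm and 10.7 degrees, less where a joint would pass 70% of its speed; a pose out of reach is approached as far as the arm can. A call is refused whole if a number of a shift passes 62.5 or a number of a turn 10.7, either way. A call with a gripper value outside its range is refused whole. The fingers move at their own pace and stop on an object; "newtons" is the grip in N (left out, the last holds). Time passes only in rows, so rows that do not move let the fingers close. It gives the time, the measured TCP pose, the force, the opening and the grip force at its end, in the units of the state.
- sense(): the state, without advancing time (a new reading comes with each control period).
- imaging.capture(name): name is "scene" or "side" or "wrist"; returns the picture (400x640x3 uint8, blue, green, red); there is no depth.
- imaging.calibration(name): a dict with "camera_matrix" (3x3 intrinsics, pixels), "world_to_cam" (4x4, takes a point from world to camera coordinates). Camera axes: x right, y up, looking along -z (the intrinsics and any distortion apply to the point x, -y, -z); pixel columns grow to the right and rows downward; lengths in mm; the calibration is good to about 2 mm. A picture is of the moment at which its call begins: read the wrist's pose just before it. calibration takes no time and is no camera call; for the wrist camera it gives the pose at the moment of the call.
- ctrl.finish_job(): hands the job in; it is judged then, once.
The state is a dict: "time_s": time; "joints": joint angles; "dq": joint speeds; "tau": joint torques, N m; "eef_pos": TCP position; "ee_rot": TCP orientation; "force": force on the tool from outside, world axes, zero at the start; "wrist_torque": the same for the moment, N m; "grip_width": opening from 0.0 (shut) to 1.0 (fully open); "grip_force": force on a finger pad.
Only numpy, scipy, OpenCV 4.12 (cv2) and the standard library are available. Lean on these libraries where they do the work, as an engineer would, in place of code of your own. Each camera call takes 0.05 s, during which the arm holds its last target. There are 200 camera calls.

## Working session

There is one attempt and no reset: what is moved stays moved. The work goes in short steps, Python scripts to look and compute and a tool call to move; the robot and the scene stay as the last step left them, time stands still between calls to the robot, and variables do not carry over. Pictures are saved under pics/ and viewed, at most 14 in all, crops included, and the job is handed in when it is done.

Besides the shell and the picture viewer there is one more tool, called after ">>>" as name(argument=value, ...) on one line, values as JSON. apply_moves: Moves the arm, as the interface text tells. Its arguments: {"type":"object","properties":{"commands":{"type":"array","items":{"type":"array","items":{"type":"number"}}},"newtons":{"type":"number"}},"required":["commands"]}

```bash
mkdir -p pics
cat > h.py <<'E'
import numpy as np, cv2
from rig import sense, imaging, ctrl
def ray(cal,u,v):
    K=np.array(cal["camera_matrix"]);T=np.array(cal["world_to_cam"])
    d=np.linalg.inv(K)@[u,v,1]; d=np.array([d[0],-d[1],-d[2]])
    R=T[:3,:3]; return -R.T@T[:3,3], R.T@d
def onz(cal,u,v,z):
    o,d=ray(cal,u,v); return o+d*(z-o[2])/d[2]
def proj(cal,p):
    T=np.array(cal["world_to_cam"]);q=T[:3,:3]@np.array(p,float)+T[:3,3]
    r=np.array(cal["camera_matrix"])@[q[0],-q[1],-q[2]]; return r[:2]/r[2]
E
python3 - <<'E'
from h import *
for n in ("scene","side","wrist"):
    im=imaging.capture(n); cv2.imwrite(f"pics/{n}0.png",im)
    c=imaging.calibration(n); print(n,c.keys(),np.round(c["camera_matrix"],1).tolist(),ray(c,320,200))
s=sense();print(s)
E
```

```text
scene dict_keys(['camera_matrix', 'world_to_cam']) [[474.6, 0.0, 316.8], [0.0, 474.6, 196.3], [0.0, 0.0, 1.0]] (array([-280.28724279, -673.1573774 ,  960.43143982]), array([ 0.58268815,  0.47128485, -0.66217097]))
side dict_keys(['camera_matrix', 'world_to_cam']) [[375.8, 0.0, 312.9], [0.0, 375.8, 198.8], [0.0, 0.0, 1.0]] (array([ 23.91683782, 770.01364365, 446.14130508]), array([ 0.49657478, -0.77003609, -0.40102778]))
wrist dict_keys(['camera_matrix', 'world_to_cam']) [[275.8, 0.0, 321.1], [0.0, 275.8, 196.2], [0.0, 0.0, 1.0]] (array([133.04735143, 512.42106579, 373.50591877]), array([ 0.28388255, -0.12538932, -0.95073299]))
{'time_s': 0.15, 'joints': array([ 9.48575138e-01,  3.13347628e-01,  1.49823333e+00,  4.86537671e-06,
        1.33100017e+00, -2.23405862e-01]), 'dq': array([ 0.00093573, -0.00293688, -0.0028493 , -0.0002312 , -0.0005815 ,
       -0.00083208]), 'tau': array([ 1.34637266e-03, -4.12369895e+01, -2.59793758e+01, -1.83167394e-04,
        3.23711654e-03,  1.18402423e-05]), 'eef_pos': array([203.78815715, 483.65889527, 252.86414873]), 'ee_rot': array([-2.04954055e-04,  1.98089310e-01,  9.80183851e-01, -4.49744321e-04]), 'force': array([-0.16091841, -0.58914436,  1.18404296]), 'wrist_torque': array([0.00885393, 0.02414295, 0.04170766]), 'grip_force': 0.0, 'grip_width': 1.0001586328902234}
```

View pics/scene0.png

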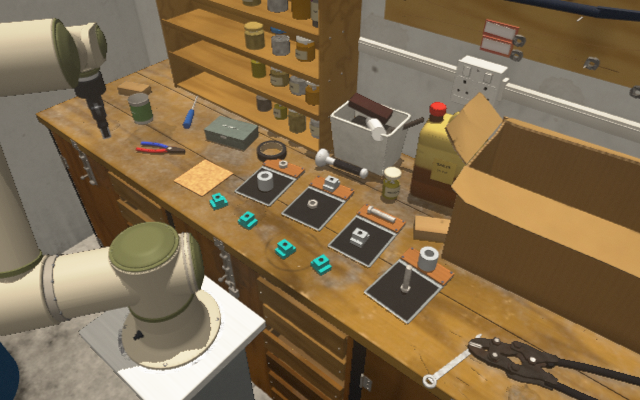

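View pics/side0.png

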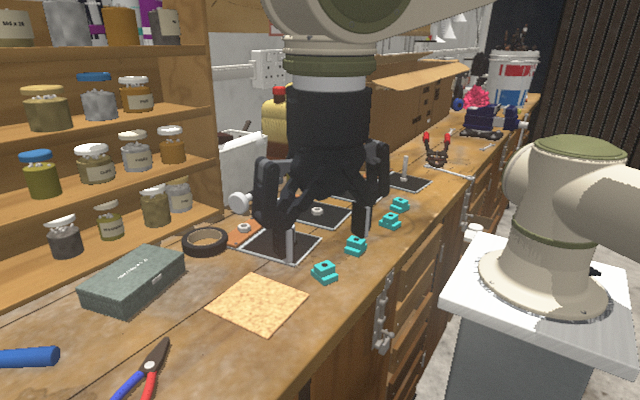

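The trays, left to right in the scene image:

| Tray | Sample | Holds now |
|---|---|---|
| 1, at (265,185) | small ring, apparently the nut | bush |
| 2, at (313,207) | T-nut | nut |
| 3, at (361,240) | bolt | grey T-nut |
| 4, at (404,288) | bush | bolt |

T-nut candidates are the grey one at (360,236), the fixed sample at (332,183), and turquoise ones at (218,200), (247,219), (285,248) and (320,264). The loose grey one fits. The jar is at (391,183). I'll confirm this in an enlarged crop.

Run:
```python
from h import *
im=cv2.imread("pics/scene0.png"); c=im[150:325,200:460]
cv2.imwrite("pics/crop.png",cv2.resize(c,None,fx=3,fy=3,interpolation=cv2.INTER_CUBIC))
cal=imaging.calibration("scene")
# black rubber fields
hsv=cv2.cvtColor(im,cv2.COLOR_BGR2HSV)
m=((hsv[...,2]<60)&(hsv[...,1]<90)).astype(np.uint8)
m[:150]=0;m[325:]=0;m[:,:225]=0;m[:,455:]=0
m=cv2.morphologyEx(m,cv2.MORPH_OPEN,np.ones((3,3)))
for t in cv2.findContours(m,cv2.RETR_EXTERNAL,cv2.CHAIN_APPROX_NONE)[0]:
    if cv2.contourArea(t)<600: continue
    t=cv2.convexHull(t); w=np.array([onz(cal,u,v,6)[:2] for u,v in t[:,0]],np.float32)
    print(cv2.boundingRect(t),cv2.minAreaRect(w))
# cork
m=cv2.inRange(hsv,(12,70,180),(30,190,255)); m[:155]=0;m[200:]=0;m[:,:165]=0;m[:,240:]=0
m=cv2.morphologyEx(m,cv2.MORPH_CLOSE,np.ones((3,3)))
t=max(cv2.findContours(m,0,1)[0],key=cv2.contourArea);w=np.array([onz(cal,u,v,6)[:2] for u,v in t[:,0]],np.float32);print("cork",cv2.boundingRect(t),cv2.minAreaRect(w))
```

```text
cork (174, 160, 59, 36) ((411.39202880859375, 370.1618957519531), (140.82725524902344, 129.9734344482422), 3.64914608001709)
```

View pics/crop.png

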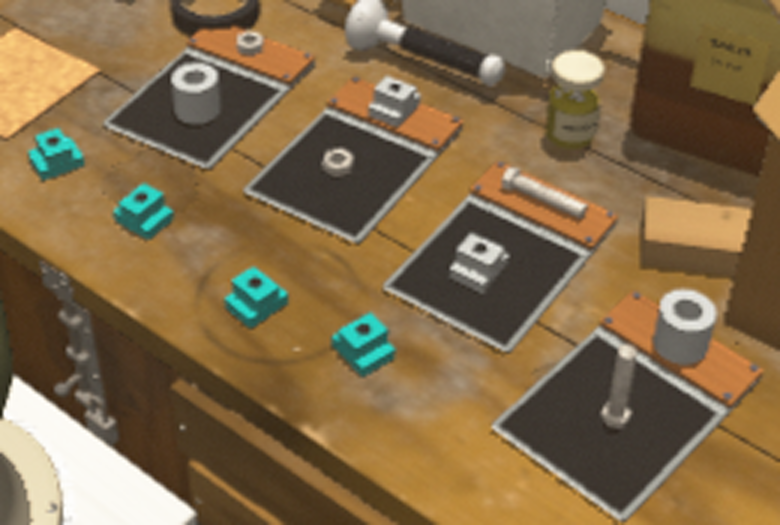

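View pics/wrist0.png

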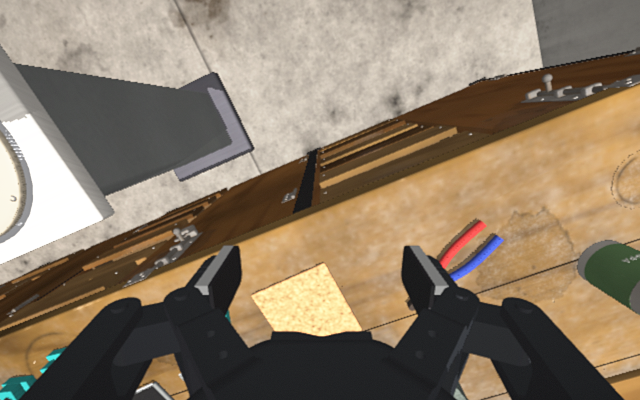

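The crop confirms it: tray 1 carries the nut sample, tray 2 the T-nut, tray 3 the bolt and tray 4 the bush. The loose grey T-nut stands on tray 3 at crop (480,260), and the turquoise ones lie in front of the trays. Next I'll measure the fields and parts.

Run:
```python
from h import *
im=cv2.imread("pics/scene0.png");cal=imaging.calibration("scene")
hsv=cv2.cvtColor(im,cv2.COLOR_BGR2HSV)
print(hsv[[190,222,235,300],[250,315,345,385]].tolist(), [hsv[int(150+y/3),int(200+x/3)].tolist() for x,y in((195,100),(480,245),(690,340),(622,370),(338,155))])
fields={1:((105,122),(195,47),(286,85),(207,167)),}
m=((hsv[...,2]<95)&(hsv[...,1]<110)).astype(np.uint8)
for k,(u,v) in enumerate(((250,190),(300,212),(345,240),(385,295)),1):
    n,l=cv2.connectedComponents(cv2.morphologyEx(m,cv2.MORPH_OPEN,np.ones((3,3))))
    t=(l==l[v,u]).astype(np.uint8)
    h=cv2.convexHull(cv2.findNonZero(t)); w=np.array([onz(cal,a,b,6)[:2] for a,b in h[:,0]],np.float32)
    (c,s,a)=cv2.minAreaRect(w); print("field",k,l[v,u],np.round(c,1),np.round(s,1),round(a,2))
    # part inside the field hull: non-black
    hm=np.zeros_like(t);cv2.fillConvexPoly(hm,h,1)
    q=cv2.erode(hm,np.ones((5,5)))&(hsv[...,2]>100).astype(np.uint8)
    n,l2,st,ce=cv2.connectedComponentsWithStats(q)
    for i in range(1,n):
        if st[i,4]>15: print("   part",st[i].tolist(),ce[i].round(1))
```

```text
[[14, 53, 63], [18, 45, 57], [18, 51, 60], [16, 54, 61]] [[18, 25, 103], [15, 22, 92], [18, 24, 105], [17, 40, 116], [14, 42, 114]]
field 1 43 [505.1 188.1] [133.  119.6] 8.81
   part [257, 175, 16, 15, 141] [263.8 181.5]
field 2 47 [521.5   2.4] [133.7 121.5] 7.1
   part [307, 199, 11, 9, 74] [312.3 203. ]
field 3 51 [ 503.8 -187.6] [134.8 122. ] 3.4
   part [350, 228, 20, 19, 203] [358.5 236.3]
field 4 56 [ 427.8 -365.4] [122.2 135.1] 85.53
   part [400, 270, 11, 22, 123] [405.9 281.7]
```

Run:
```python
from h import *
cal=imaging.calibration("scene")
def P(n,x,y,z): print(n,onz(cal,200+x/3-.33,150+y/3-.33,z).round(1))
P("bush top",195,77,51);P("nut bore",339,158,19);P("nut bore low",339,160,12);P("tnut hole",481,247,36)
P("bolt top",626,352,91);P("bolt head",617,419,10);P("jar lid",578,70,95);P("jar base",572,140,0)
# tnut neck top corners
for x,y in((455,243),(481,232),(508,250),(480,265)):P("tn",x,y,36)
```

```text
bush top [501.3 178.2  51. ]
nut bore [526.2   7.2  19. ]
nut bore low [529.9  10.3  12. ]
tnut hole [ 499.8 -183.    36. ]
bolt top [ 430.7 -369.3   91. ]
bolt head [ 429.7 -372.9   10. ]
jar lid [ 709.  -146.5   95. ]
jar base [ 715.2 -146.7    0. ]
tn [ 489.  -161.7   36. ]
tn [ 515.6 -171.8   36. ]
tn [ 512.2 -204.2   36. ]
tn [ 480.7 -195.5   36. ]
```

>>> apply_moves(commands=[[-1,0,0,0,-10],[-1,0,0,0,-10],[-1,0,0,0,-2.8],[-1,0,0,0,0]], newtons=40)

```text
time_s: 0.65
eef_pos: [203.8, 483.7, 253.1]
ee_rot: [-0.0, 0.001, 1.0, -0.0]
force: [-0.5, -1.3, 0.2]
grip_width: 1.001
grip_force: 0.0
```

>>> apply_moves(commands=[[-1,-30,-30,0,0],[-1,-45,-45,10,0],[-1,-45,-45,10,0],[-1,-45,-45,10,0],[-1,-45,-45,10,0],[-1,-45,-45,10,0],[-1,-42,-50,0,0],[-1,0,0,0,0],[-1,0,0,0,0]])

```text
time_s: 1.78
eef_pos: [491.8, 187.6, 204.6]
ee_rot: [-0.0, 0.001, 1.0, 0.0]
force: [-0.3, -0.0, 0.1]
grip_width: 0.997
grip_force: 0.0
```

Run:
```python
from h import *
c=imaging.calibration("wrist");im=imaging.capture("wrist");cv2.imwrite("pics/w1.png",im)
print(sense()["eef_pos"], ray(c,320,200), proj(c,(501,179,51)),proj(c,(527,7,19)),proj(c,(505,188,6)))
```

```text
[491.53768291 188.07856942 204.77065679] (array([415.13550013, 186.89214112, 325.26784931]), array([ 0.3096997 , -0.00495509, -0.95092931])) [313.78770994 196.85490161] [169.1303996  210.03216939] [322.26722572 188.83143631]
```

View pics/w1.png

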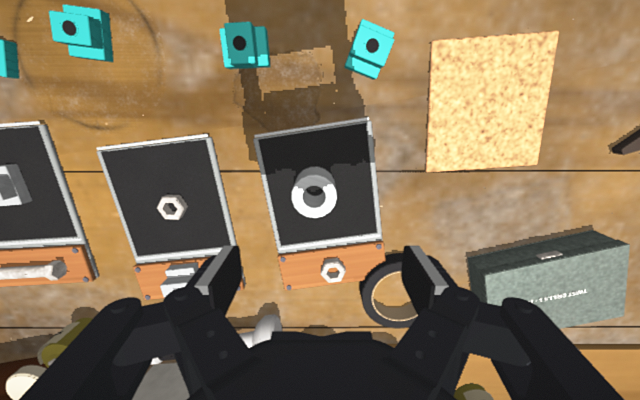

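The wrist view shows the bush at (315,192) on tray 1, the nut at (172,207) on tray 2 with its flats visible, and the cork mat at (490,100).

Run:
```python
from h import *
c=imaging.calibration("wrist");im=cv2.imread("pics/w1.png")
print("bush",onz(c,315,191,51).round(1),"nut",onz(c,172,207,19).round(1))
print("cork",[onz(c,u,v,6)[:2].round() for u,v in((430,40),(558,31),(538,166),(427,171))])
print("f1",[onz(c,u,v,6)[:2].round() for u,v in((256,137),(370,122),(382,236),(278,248))])
print("f2",[onz(c,u,v,6)[:2].round() for u,v in((99,150),(209,137),(231,250),(138,263))])
cv2.imwrite("pics/nutz.png",cv2.resize(np.hstack([im[180:240,140:210],im[160:220,280:350]]),None,fx=5,fy=5,interpolation=cv2.INTER_CUBIC))
```

```text
bush [494.5 180.8  51. ] nut [523.3  11.5  19. ]
cork [array([346., 300.]), array([337., 429.]), array([477., 441.]), array([483., 312.])]
f1 [array([444., 113.]), array([427., 242.]), array([567., 264.]), array([584., 132.])]
f2 [array([458., -69.]), array([444.,  60.]), array([587.,  71.]), array([606., -53.])]
```

View pics/nutz.png

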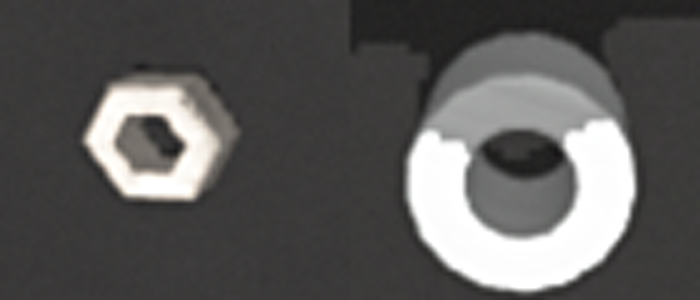

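Run:
```python
from h import *
c=imaging.calibration("wrist")
v=np.array([(85,137),(113,84),(187,84),(222,145),(197,198),(122,197)])/5+[139.6,179.6]
w=np.array([onz(c,a,b,19)[:2] for a,b in v]); ct=w.mean(0); d=w-ct
print(w.round(1),ct,np.degrees(np.arctan2(d[:,1],d[:,0])).round(1)%60,np.linalg.norm(d,axis=1))
print("bush",onz(c,314,196,51))
```

```text
[[ 5.233e+02 -6.700e+00]
 [ 5.102e+02  2.200e+00]
 [ 5.102e+02  1.940e+01]
 [ 5.253e+02  2.530e+01]
 [ 5.387e+02  1.730e+01]
 [ 5.385e+02 -5.000e-01]] [524.3537439    9.50346261] [26.1 27.4 25.  26.6 28.6 24.6] [16.21435042 15.95014931 17.27156866 15.83733749 16.37337127 17.31393453]
bush [499.89303092 179.74599999  51.        ]
```

>>> apply_moves(commands=[[-1,-9,-8,30,0],[-1,0,0,40,0],[-1,0,0,40,0],[-1,0,0,40,0],[-1,0,0,23,0],[-1,0,0,0,0]])

```text
time_s: 2.58
eef_pos: [499.7, 180.3, 30.8]
ee_rot: [-0.001, -0.0, 1.0, -0.0]
force: [-0.8, 0.1, 0.3]
grip_width: 1.002
grip_force: 0.0
```

>>> apply_moves(commands=[[1,0,0,0,0],[1,0,0,0,0],[1,0,0,0,0],[1,0,0,0,0],[1,0,0,0,0],[1,0,0,0,0]], newtons=40)

```text
time_s: 3.32
eef_pos: [501.6, 179.7, 33.0]
ee_rot: [0.001, 0.0, 1.0, 0.0]
force: [-1.7, 1.9, 7.4]
grip_width: 0.546
grip_force: 41.6
```

>>> apply_moves(commands=[[1,0,0,-10,0],[1,0,0,-40,0],[1,0,0,-30,0],[1,20,40,0,0],[1,25,50,0,0],[1,25,50,0,0],[1,20,50,0,0],[1,0,0,0,0],[1,0,0,0,0]])

```text
time_s: 4.45
eef_pos: [411.2, 369.2, 111.9]
ee_rot: [-0.0, 0.0, 1.0, -0.0]
force: [0.3, -1.3, -3.5]
grip_width: 0.543
grip_force: 42.8
```

Run:
```python
from h import *
print(ctrl.nose_length,sense()["eef_pos"],sense()["force"])
cv2.imwrite("pics/s1.png",imaging.capture("side"))
```

```text
22.0 [411.21170554 369.15176493 111.86714574] [ 0.32047651 -1.25242295 -3.51648459]
```

View pics/s1.png

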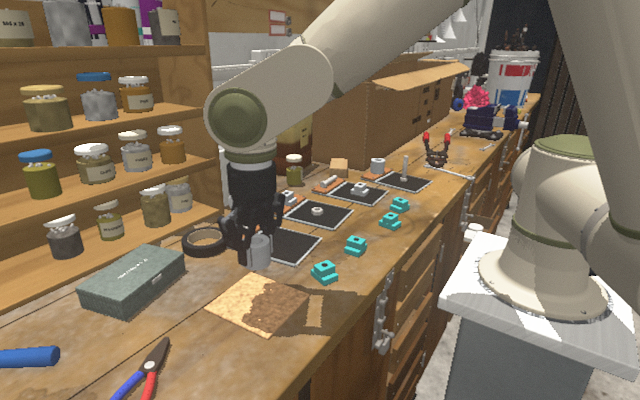

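The bush hangs upright between the fingers above the mat, at (262,250). Setting it down.

>>> apply_moves(commands=[[1,0,0,30,0],[1,0,0,30,0],[1,0,0,13,0],[1,0,0,5,0],[1,0,0,0,0]])

```text
time_s: 5.12
eef_pos: [411.7, 369.4, 34.4]
ee_rot: [0.0, 0.001, 1.0, 0.0]
force: [-0.1, 0.5, -3.2]
grip_width: 0.542
grip_force: 42.8
```

>>> apply_moves(commands=[[1,0,0,1.5,0],[1,0,0,0,0],[0.2,0,0,0,0],[-0.3,0,0,0,0],[-1,0,0,0,0],[-1,0,0,0,0],[-1,0,0,-20,0],[-1,0,0,-50,0],[-1,0,0,-60,0],[-1,-13,-60,-40,-10],[-1,0,0,0,-10],[-1,0,0,0,-6.4]])

```text
time_s: 6.62
eef_pos: [422.5, 317.9, 196.9]
ee_rot: [0.0, -0.23, 0.973, 0.0]
force: [-0.2, 0.4, -0.9]
grip_width: 1.004
grip_force: 0.0
```

>>> apply_moves(commands=[[-1,4,-30,0,0],[-1,8,-55,0,0],[-1,8,-55,0,0],[-1,8,-55,0,0],[-1,8,-55,0,0],[-1,8,-50,0,0],[-1,0,-15,0,0],[-1,0,0,0,0],[-1,0,0,0,0]])

```text
time_s: 7.75
eef_pos: [522.3, 17.8, 196.4]
ee_rot: [-0.0, -0.229, 0.974, 0.0]
force: [0.1, -0.3, 0.5]
grip_width: 0.999
grip_force: 0.0
```

```bash
cat >> h.py <<'E'
def delta(x,y,z):
    from scipy.spatial.transform import Rotation as R
    s=sense();q=s["ee_rot"];r=R.from_quat([q[1],q[2],q[3],q[0]])
    return r.inv().apply(np.array([x,y,z])-s["eef_pos"]).round(1), s["time_s"]
E
python3 - <<'E'
from h import *
c=imaging.calibration("wrist");im=imaging.capture("wrist");cv2.imwrite("pics/w2.png",im)
h=cv2.cvtColor(im,cv2.COLOR_BGR2HSV)
u,v=proj(c,(524,9.5,19)).astype(int);print(u,v,delta(524.5,9.5,29))
m=np.zeros((400,640),np.uint8);m[v-28:v+28,u-28:u+28]=1
m&=((h[...,2]>105)).astype(np.uint8)
n,l,st,ce=cv2.connectedComponentsWithStats(m)
for i in range(1,n):
  if st[i,4]>50: print(st[i],ce[i],onz(c,*ce[i],17))
cv2.imwrite("pics/w2c.png",cv2.resize(im[v-60:v+60,u-80:u+80],None,fx=4,fy=4))
E
```

```text
314 180 (array([  1.8,  -8.5, 167.4]), 7.8)
[299 166  27  29 463] [312.30021598 180.3412527 ] [524.78461316   7.55995407  17.        ]
```

View pics/w2c.png

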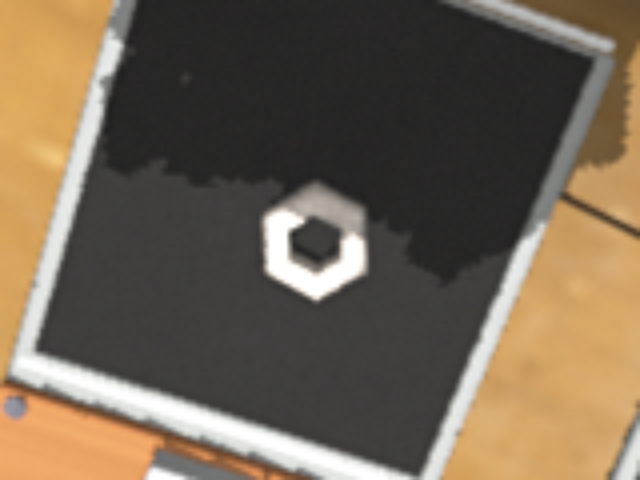

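The nut's flats stand square to the closing line (image horizontal), with its centre at about (313,180).

>>> apply_moves(commands=[[-1,2,-9,30,0],[-1,0,0,50,0],[-1,0,0,50,0],[-1,0,0,36,0],[-1,0,0,0,0],[1,0,0,0,0],[1,0,0,0,0],[1,0,0,0,0],[1,0,0,0,0],[1,0,0,0,0],[1,0,0,0,0],[1,0,0,0,0]], newtons=40)

```text
time_s: 9.3
eef_pos: [525.4, 7.5, 31.5]
ee_rot: [0.001, -0.228, 0.974, -0.0]
force: [-1.6, 0.4, 7.1]
grip_width: 0.308
grip_force: 39.3
```

>>> apply_moves(commands=[[1,0,0,-10,0],[1,0,0,-50,0],[1,0,0,-40,0],[1,0,0,0,0],[1,0,0,0,0]])

```text
time_s: 9.93
eef_pos: [524.5, 7.6, 130.0]
ee_rot: [-0.0, -0.228, 0.974, 0.0]
force: [-0.5, 0.1, -0.9]
grip_width: 0.307
grip_force: 39.8
```

Run:
```python
from h import *
print(delta(505,188,33),sense()["grip_width"],sense()["eef_pos"])
```

```text
(array([-62.7, 170.2,  97. ]), 9.925) 0.3071417207060414 [524.471635     7.61169116 129.9986837 ]
```

>>> apply_moves(commands=[[1,-12,30,0,0],[1,-17,50,0,0],[1,-17,50,0,0],[1,-17,40,0,0],[1,0,0,40,0],[1,0,0,40,0],[1,0,0,17,0],[1,0,0,0,0],[1,0,0,0,0]])

```text
time_s: 11.05
eef_pos: [506.2, 187.7, 33.7]
ee_rot: [0.0, -0.228, 0.974, -0.0]
force: [0.4, 0.3, -0.8]
grip_width: 0.307
grip_force: 42.3
```

Lower the last 2 mm, release, then rise and turn towards the T-nut.

>>> apply_moves(commands=[[1,0,0,2,0],[1,0,0,0,0],[0,0,0,0,0],[-1,0,0,0,0],[-1,0,0,0,0],[-1,0,0,0,0],[-1,0,0,-20,0],[-1,0,0,-60,0],[-1,0,0,-60,0],[-1,0,0,-30,10],[-1,0,0,0,10],[-1,0,0,0,6.4],[-1,0,0,0,0],[-1,0,0,0,0]])

```text
time_s: 12.8
eef_pos: [505.9, 187.8, 201.3]
ee_rot: [-0.0, -0.001, 1.0, -0.0]
force: [-0.7, -0.2, 0.3]
grip_width: 0.999
grip_force: 0.0
```

Run:
```python
from h import *
c=imaging.calibration("wrist");im=imaging.capture("wrist");cv2.imwrite("pics/w3.png",im)
print(delta(500,-185,200),proj(c,(505,188,19)))
h=cv2.cvtColor(im,cv2.COLOR_BGR2HSV);u,v=proj(c,(505,188,19)).astype(int)
m=np.zeros((400,640),np.uint8);m[v-28:v+28,u-28:u+28]=1
m&=((h[...,2]>100)).astype(np.uint8)
n,l,st,ce=cv2.connectedComponentsWithStats(m)
for i in range(1,n):
  if st[i,4]>50: print(st[i],ce[i],onz(c,*ce[i],17))
```

```text
(array([   6.2, -372.8,    1.3]), 12.85) [322.10745195 180.69173302]
[307 168  29  26 450] [321.24       180.45555556] [505.22555965 187.01943981  17.        ]
```

Nut placed at (505,187). Next, over to the T-nut.

>>> apply_moves(commands=[[-1,0,-30,0,0],[-1,0,-50,0,0],[-1,0,-60,0,0],[-1,0,-60,0,0],[-1,2,-60,0,0],[-1,2,-60,0,0],[-1,2,-50,0,0],[-1,0,0,0,0],[-1,0,0,0,0]])

```text
time_s: 13.98
eef_pos: [499.5, -181.6, 201.2]
ee_rot: [-0.0, 0.0, 1.0, 0.0]
force: [0.5, 0.8, -0.2]
grip_width: 1.002
grip_force: 0.0
```

Run:
```python
from h import *
c=imaging.calibration("wrist");im=imaging.capture("wrist");cv2.imwrite("pics/w4.png",im)
print(delta(500,-185,200)); u,v=proj(c,(500,-185,36)).astype(int);print(u,v)
cv2.imwrite("pics/w4c.png",cv2.resize(im[v-50:v+50,u-70:u+70],None,fx=5,fy=5))
```

```text
(array([-0.3, -3.8,  1.4]), 14.025)
318 185
```

View pics/w4c.png

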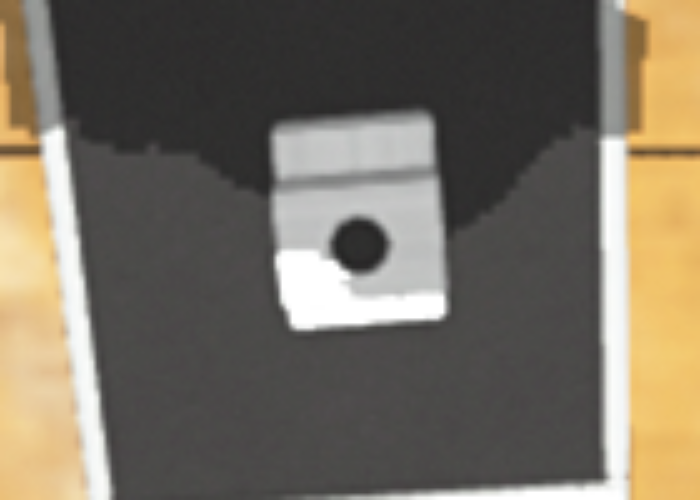

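The crop shows the T-nut with its hole at about (320,184), and its long edges about 3.4° off the closing line.

Run:
```python
from h import *
c=imaging.calibration("wrist"); f=lambda x,y,z:onz(c,248+x/5-.4,135+y/5-.4,z)[:2]
a,b,d,e=[f(*p) for p in((272,185,36),(440,175,36),(272,122,20),(432,112,20))]
print(f(360,245,36),[np.degrees(np.arctan2(*(q-p)[::-1])) for p,q in((a,b),(d,e))],delta(*f(360,245,36),31))
```

```text
[ 497.73292903 -183.66220821] [np.float64(93.49917119202536), np.float64(93.62202168128087)] (array([  1.9,  -2.6, 170.4]), 14.025)
```

>>> apply_moves(commands=[[-1,1,-2.5,30,-3.5],[-1,0,0,50,0],[-1,0,0,50,0],[-1,0,0,40,0],[-1,0,0,0,0],[1,0,0,0,0],[1,0,0,0,0],[1,0,0,0,0],[1,0,0,0,0],[1,0,0,0,0],[1,0,0,0,0],[1,0,0,-10,0],[1,0,0,-50,0],[1,0,0,-40,0],[1,0,0,0,0],[1,0,0,0,0]], newtons=50)

```text
time_s: 16.02
eef_pos: [498.1, -184.4, 130.8]
ee_rot: [-0.001, -0.03, 1.0, 0.0]
force: [-0.6, 1.0, -1.6]
grip_width: 0.415
grip_force: 50.9
```

Run:
```python
from h import *
print(delta(521.5,2.4,33))
```

```text
(array([-34.7, 185. ,  97.9]), 16.025)
```

>>> apply_moves(commands=[[1,-5,30,0,0],[1,-10,50,0,0],[1,-10,55,0,0],[1,-10,50,0,0],[1,0,0,40,0],[1,0,0,40,0],[1,0,0,15,0],[1,0,0,2,0],[1,0,0,0,0],[1,0,0,0,0]])

```text
time_s: 17.27
eef_pos: [522.8, 1.9, 35.2]
ee_rot: [0.001, -0.03, 1.0, -0.0]
force: [0.5, -0.5, -1.3]
grip_width: 0.409
grip_force: 51.0
```

>>> apply_moves(commands=[[1,0,0,2,0],[1,0,0,0,0],[1,0,0,0,0]])

```text
time_s: 17.65
eef_pos: [522.7, 2.0, 32.7]
ee_rot: [0.0, -0.03, 1.0, -0.0]
force: [0.5, -1.0, 2.2]
grip_width: 0.408
grip_force: 51.3
```

Contact. Release, rise, turn back 3.5°, and head for the bolt with enough height.

>>> apply_moves(commands=[[0,0,0,0,0],[-1,0,0,0,0],[-1,0,0,0,0],[-1,0,0,0,0],[-1,0,0,-20,0],[-1,0,0,-60,0],[-1,0,0,-60,0],[-1,0,0,-30,3.5],[-1,0,0,0,0],[-1,0,0,0,0]])

```text
time_s: 18.9
eef_pos: [521.9, 2.2, 201.2]
ee_rot: [-0.001, 0.0, 1.0, 0.0]
force: [-0.1, 0.2, 0.0]
grip_width: 1.003
grip_force: 0.0
```

Run:
```python
from h import *
c=imaging.calibration("wrist");im=imaging.capture("wrist");cv2.imwrite("pics/w5.png",im)
u,v=proj(c,(522,2.4,36)).astype(int);print(u,v,delta(430,-370,200))
h=cv2.cvtColor(im,cv2.COLOR_BGR2HSV)
m=np.zeros((400,640),np.uint8);m[v-12:v+12,u-12:u+12]=1
m&=((h[...,2]<60)).astype(np.uint8)
n,l,st,ce=cv2.connectedComponentsWithStats(m)
for i in range(1,n):
  if st[i,4]>20: print(st[i],ce[i],onz(c,*ce[i],36))
```

```text
322 185 (array([  91.7, -372.3,    1. ]), 18.95)
[316 180  10  10  47] [320.23404255 183.4893617 ] [5.19541267e+02 3.94027249e-01 3.60000000e+01]
```

T-nut at about (520,0), within 3 mm of the middle. Next, to the bolt.

>>> apply_moves(commands=[[-1,8,-30,0,0],[-1,13,-50,0,0],[-1,15,-60,0,0],[-1,15,-60,0,0],[-1,15,-60,0,0],[-1,15,-60,0,0],[-1,11,-52,0,0],[-1,0,0,0,0],[-1,0,0,0,0]])

```text
time_s: 20.08
eef_pos: [429.9, -369.1, 201.2]
ee_rot: [-0.001, 0.0, 1.0, 0.001]
force: [-0.0, 0.1, 0.6]
grip_width: 1.002
grip_force: 0.0
```

Run:
```python
from h import *
c=imaging.calibration("wrist");im=imaging.capture("wrist");cv2.imwrite("pics/w6.png",im)
print(proj(c,(430,-370,91)),proj(c,(430,-370,10)),delta(430,-370,60))
cv2.imwrite("pics/w6c.png",cv2.resize(im[100:250,220:420],None,fx=4,fy=4))
```

```text
[320.89887393 201.73662431] [320.8402695 179.7849247] (array([ 1.000e-01, -1.500e+00,  1.416e+02]), 20.125)
```

View pics/w6c.png

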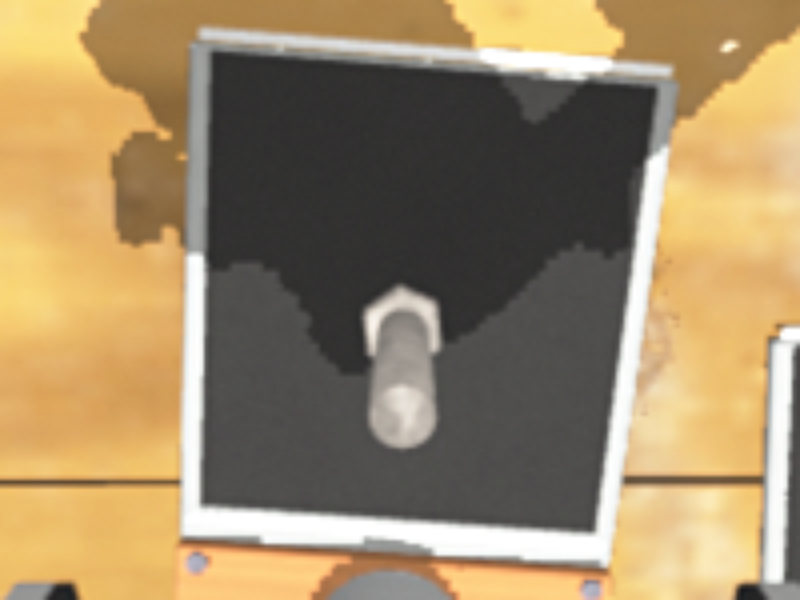

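The bolt shank's top is at (321,204) and its head at (320,180), centred under the tool. Grasp it.

>>> apply_moves(commands=[[-1,1,-1,30,0],[-1,0,0,50,0],[-1,0,0,40,0],[-1,0,0,21,0],[-1,0,0,0,0],[1,0,0,0,0],[1,0,0,0,0],[1,0,0,0,0],[1,0,0,0,0],[1,0,0,0,0],[1,0,0,0,0],[1,0,0,0,0],[1,0,0,0,0]], newtons=50)

```text
time_s: 21.75
eef_pos: [429.2, -371.0, 61.8]
ee_rot: [0.0, 0.0, 1.0, -0.0]
force: [-0.0, 1.3, 5.1]
grip_width: 0.161
grip_force: 48.9
```

>>> apply_moves(commands=[[1,0,0,-10,0],[1,0,0,-35,0],[1,0,0,-35,0],[1,-12,30,0,0],[1,-20,50,0,0],[1,-20,50,0,0],[1,-15,35,0,0],[1,-8,18,0,0],[1,0,0,0,0],[1,0,0,0,0]])

```text
time_s: 23.0
eef_pos: [503.9, -188.9, 141.4]
ee_rot: [-0.0, 0.001, 1.0, -0.0]
force: [0.8, -0.1, -1.9]
grip_width: 0.164
grip_force: 48.9
```

Run:
```python
from h import *
print(delta(503.8,-187.6,62))
cv2.imwrite("pics/s2.png",cv2.resize(imaging.capture("scene")[150:300,270:470],None,fx=3,fy=3))
```

```text
(array([ 0.1,  1.3, 79.4]), 23.0)
```

View pics/s2.png

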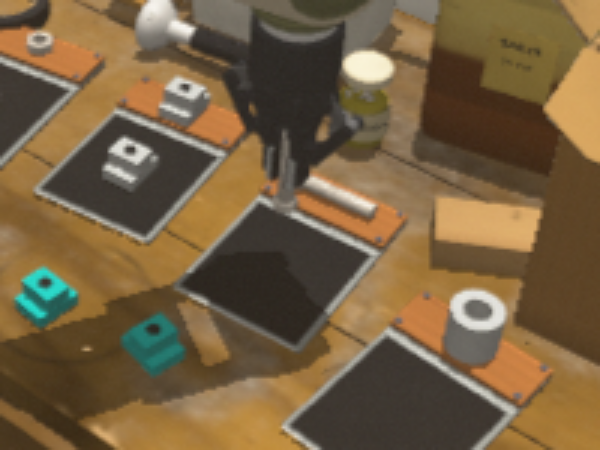

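The bolt hangs upright over tray 3, and the T-nut stands well on tray 2.

>>> apply_moves(commands=[[1,0,1,30,0],[1,0,0,30,0],[1,0,0,13,0],[1,0,0,4,0],[1,0,0,1,0],[1,0,0,1,0],[1,0,0,0,0]])

```text
time_s: 23.92
eef_pos: [504.4, -187.0, 62.9]
ee_rot: [0.0, 0.0, 1.0, -0.0]
force: [-0.4, 0.7, -1.6]
grip_width: 0.164
grip_force: 48.9
```

>>> apply_moves(commands=[[1,0,0,1,0],[1,0,0,1,0],[1,0,0,0,0]])

```text
time_s: 24.3
eef_pos: [504.6, -187.0, 61.7]
ee_rot: [0.001, 0.0, 1.0, -0.0]
force: [-3.4, 1.6, 11.2]
grip_width: 0.161
grip_force: 50.2
```

>>> apply_moves(commands=[[1,0,0,-0.7,0],[1,0,0,0,0],[0.6,0,0,0,0],[0.4,0,0,0,0],[0,0,0,0,0],[-1,0,0,0,0],[-1,0,0,0,0],[-1,0,0,0,0],[-1,0,0,-20,0],[-1,0,0,-60,0],[-1,0,0,-60,0],[-1,0,0,0,0],[-1,0,0,0,0]])

```text
time_s: 25.92
eef_pos: [503.9, -186.7, 200.5]
ee_rot: [-0.0, 0.0, 1.0, 0.0]
force: [0.0, 0.0, -0.5]
grip_width: 0.996
grip_force: 0.0
```

Run:
```python
from h import *
c=imaging.calibration("wrist");im=imaging.capture("wrist")
print([proj(c,(504,-187.5,z)) for z in(91,10)],delta(416,310,200))
s=imaging.capture("scene");cs=imaging.calibration("scene");print([proj(cs,(504,-187.5,z))for z in(91,10)])
cv2.imwrite("pics/w7c.png",np.hstack([cv2.resize(im[130:250,250:390],None,fx=2.8,fy=2.8),cv2.resize(s[180:300,300:440],None,fx=2.8,fy=2.8)]))
```

```text
[array([321.16137529, 201.98250544]), array([321.14582767, 179.885771  ])] (array([ 88.2, 496.5,   0.6]), 25.975)
[array([363.48630869, 217.28347903]), array([361.66164663, 238.51894914])]
```

View pics/w7c.png

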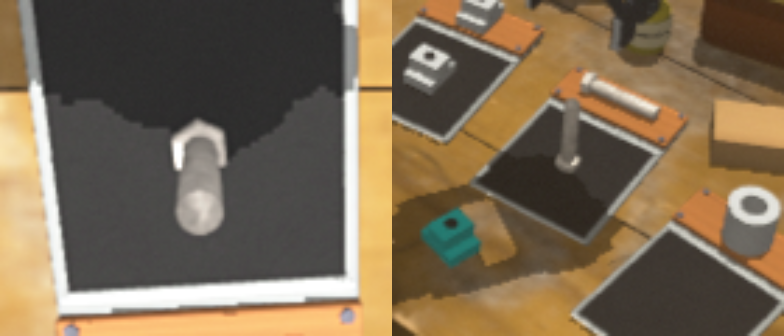

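The bolt stands upright in the middle of tray 3, its head at (321,182) in the wrist view. Now back for the bush.

>>> apply_moves(commands=[[-1,5,30,0,0],[-1,9,55,0,0],[-1,9,60,0,0],[-1,9,60,0,0],[-1,10,60,0,0],[-1,10,60,0,0],[-1,10,60,0,0],[-1,10,60,0,0],[-1,10,60,0,0],[-1,10,50,0,0],[-1,0,0,0,0],[-1,0,0,0,0]])

```text
time_s: 27.52
eef_pos: [412.6, 367.6, 200.1]
ee_rot: [-0.001, 0.0, 1.0, -0.001]
force: [0.3, 0.2, 0.9]
grip_width: 0.996
grip_force: 0.0
```

Run:
```python
from h import *
c=imaging.calibration("wrist");im=imaging.capture("wrist")
u,v=proj(c,(411.7,369.4,51)).astype(int);print(u,v,delta(411.7,369.4,31))
h=cv2.cvtColor(im,cv2.COLOR_BGR2HSV)
m=np.zeros((400,640),np.uint8);m[v-35:v+35,u-35:u+35]=1
m&=(h[...,1]<60).astype(np.uint8)
n,l,st,ce=cv2.connectedComponentsWithStats(m)
for i in range(1,n):
  if st[i,4]>50: print(st[i],ce[i])
cv2.imwrite("pics/w8c.png",cv2.resize(im[v-50:v+50,u-70:u+70],None,fx=5,fy=5))
```

```text
323 188 (array([  1. ,   2.3, 169.4]), 27.575)
[ 292  159   66   52 1866] [324.10986066 185.23043944]
[294 209  12  14  76] [299.14473684 215.76315789]
[325 211  14  11  66] [331.93939394 215.51515152]
```

View pics/w8c.png

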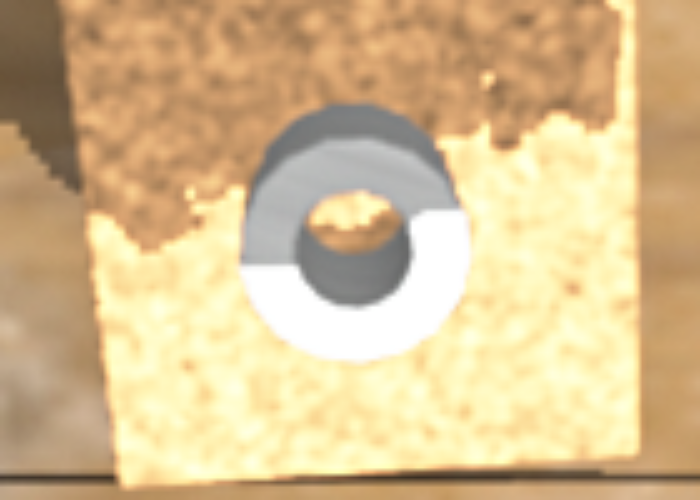

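The bush stands upright on the mat, its ring centre at (324,188), as predicted. Grasp it.

>>> apply_moves(commands=[[-1,1,2.5,30,0],[-1,0,0,50,0],[-1,0,0,50,0],[-1,0,0,39,0],[-1,0,0,0,0],[1,0,0,0,0],[1,0,0,0,0],[1,0,0,0,0],[1,0,0,0,0],[1,0,0,0,0],[1,0,0,0,0],[1,0,0,-10,0],[1,0,0,-50,0],[1,0,0,-60,0],[1,0,0,-30,0],[1,0,0,0,0],[1,0,0,0,0]], newtons=60)

```text
time_s: 29.7
eef_pos: [411.0, 370.3, 180.7]
ee_rot: [-0.001, 0.0, 1.0, -0.001]
force: [0.1, 0.1, -4.1]
grip_width: 0.535
grip_force: 63.3
```

Run:
```python
from h import *
print(delta(427.8,-365.4,33))
```

```text
(array([ -17.8, -735.5,  148.6]), 29.7)
```

>>> apply_moves(commands=[[1,0,-30,0,0],[1,0,-50,0,0],[1,0,-55,0,0],[1,0,-55,0,0],[1,0,-55,0,0],[1,0,-55,0,0],[1,0,-55,0,0],[1,0,-55,0,0],[1,0,-55,0,0],[1,0,-55,0,0],[1,-3,-55,0,0],[1,-3,-55,0,0],[1,-4,-50,0,0],[1,-4,-35,0,0],[1,-4,-20,0,0],[1,0,0,0,0],[1,0,0,0,0]])

```text
time_s: 31.82
eef_pos: [428.8, -363.2, 181.1]
ee_rot: [-0.001, 0.0, 1.0, 0.001]
force: [0.1, -0.0, -2.7]
grip_width: 0.542
grip_force: 63.3
```

Run:
```python
from h import *
print(delta(427.8,-365.4,33))
im=imaging.capture("scene");cal=imaging.calibration("scene")
h=cv2.cvtColor(im,cv2.COLOR_BGR2HSV);m=((h[...,2]<95)&(h[...,1]<110)).astype(np.uint8)
n,l=cv2.connectedComponents(cv2.morphologyEx(m,cv2.MORPH_OPEN,np.ones((3,3))))
t=(l==l[295,385]).astype(np.uint8);hl=cv2.convexHull(cv2.findNonZero(t))
print(cv2.minAreaRect(np.array([onz(cal,a,b,6)[:2] for a,b in hl[:,0]],np.float32)))
```

```text
(array([  0.8,  -2.5, 148.1]), 31.825)
((426.97076416015625, -365.2719421386719), (128.35162353515625, 136.58558654785156), 85.38334655761719)
```

>>> apply_moves(commands=[[1,1,-2,30,0],[1,0,0,50,0],[1,0,0,40,0],[1,0,0,22,0],[1,0,0,4,0],[1,0,0,1,0],[1,0,0,0,0],[1,0,0,0,0]])

```text
time_s: 32.88
eef_pos: [428.3, -366.5, 35.9]
ee_rot: [0.0, 0.0, 1.0, -0.001]
force: [0.2, 0.0, -3.7]
grip_width: 0.541
grip_force: 63.3
```

>>> apply_moves(commands=[[1,0,0,1.5,0],[1,0,0,1,0],[1,0,0,0,0],[1,0,0,0,0]])

```text
time_s: 33.38
eef_pos: [428.2, -366.5, 34.0]
ee_rot: [0.0, 0.0, 1.0, -0.0]
force: [-3.9, 3.4, 11.3]
grip_width: 0.542
grip_force: 65.0
```

Contact. Release and rise.

>>> apply_moves(commands=[[1,0,0,-0.7,0],[1,0,0,0,0],[0,0,0,0,0],[-0.5,0,0,0,0],[-1,0,0,0,0],[-1,0,0,0,0],[-1,0,0,-20,0],[-1,0,0,-60,0],[-1,0,0,-60,0],[-1,0,0,-30,0],[-1,0,0,0,0],[-1,0,0,0,0],[-1,60,0,0,0],[-1,60,0,0,0],[-1,0,0,0,0],[-1,0,0,0,0]])

```text
time_s: 35.38
eef_pos: [308.3, -366.2, 202.6]
ee_rot: [-0.0, 0.001, 1.0, 0.001]
force: [-0.2, -0.2, 1.2]
grip_width: 1.0
grip_force: 0.0
```

Run:
```python
from h import *
s=imaging.capture("scene");c=imaging.calibration("scene")
print([proj(c,p).round(1) for p in((427.5,-365.4,51),(503.8,-187.6,10),(521.5,2.4,36),(505,188,19))])
cv2.imwrite("pics/fin.png",cv2.resize(s[150:325,200:460],None,fx=3,fy=3))
```

```text
[array([404.2, 277.8]), array([361.6, 238.6]), array([312.9, 199.5]), array([264. , 181.5])]
```

View pics/fin.png

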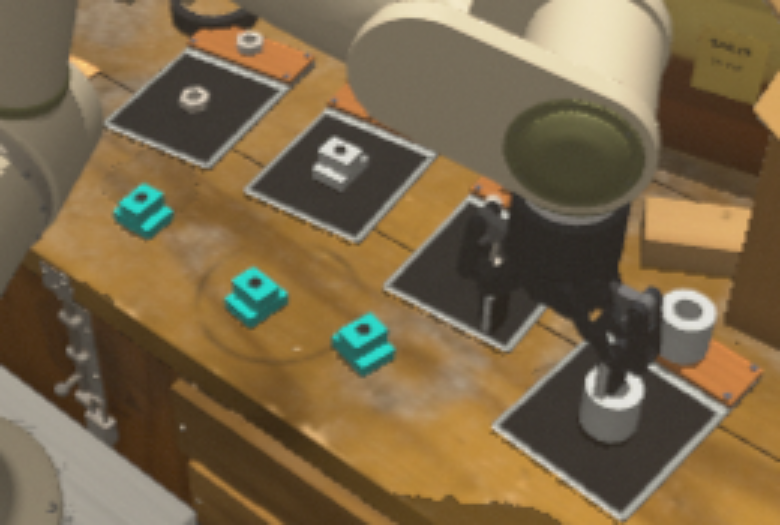

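The picture shows the nut, T-nut and bush centred in their fields at (264,182), (313,200) and (404,278), within a pixel or two of the predictions. The bolt is hidden behind the gripper; it was checked after placing and nothing has come near it since.

```bash
python3 -c "
from rig import ctrl; print(ctrl.finish_job())"
```

```text
the job is handed in; nothing more can be done
None
```

I moved all four parts to the trays with their matching samples, each within about 3 mm of the middle of its field by camera measurement, and handed the job in at about 35 s; the hand-in gave no verdict, and the bolt was hidden from view in the last picture.

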